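# Shut the draught shield and tare the balance

## Task

Tare the laboratory balance with the test cup standing on its pan: first slide the glass top door of its draught shield fully shut, then press the blue tare key down and let it come up again. Be gentle with the balance, press none of its other keys, and leave the cup on the pan and everything else on the bench where it is.

Things in the scene. Friction and masses are not known exactly. Their poses are not given: they have to be found in the camera images.
- balance: White balance, fixed to the bench, 290 deep x 200 wide. Origin: under its centre, at bench height; +x to its rear, +y to the left of a person facing its front, z up; yawed. In front a console with four keys and a display slopes up to the rear; behind it a glass draught shield (x -20 to 145, y -85 to 85, top 196 mm high) stands over the pan (centre x 62, top 90 mm high). Only its top door slides.
- top_door (a joint): Glass top door of the shield, 163 long x 150 wide, top face 195 mm above the bench, between side rails (y = +/-81) that stand 1 mm higher. Value: how far it is slid to the rear (+x of the balance), m: 0 = fully shut against its stop, 0.1 = fully open. Starts 0.045 to 0.09 open. It stays where it is left; about 1.2 N moves it.
- door_handle (a point): Centre of the black bar handle on the top door, 12 (along balance x) x 50 (along balance y) x 20 mm high: its top is 10 mm above this point, the glass 10 mm below. It moves with the door; shut, it lies at x = 2, y = 0 mm in the balance frame. The glass behind it (+x) is flat and free for 135 mm.
- key_tare (a joint): Blue tare key, third from the left as seen from the front of the balance. 18 mm up the slope x 28 mm wide, standing 7 mm proud of the console; it springs back up. Value: how far it is pressed down along the console's normal, m: 0 = up, 0.004 = fully down. 1.4 N starts it moving, 4.2 N takes it fully down.
- key_tare_top (a point): Centre of the tare key's top face, 58 mm above the bench; moves with the key. Its z axis is the outward normal of the sloping console (0.245 rad from vertical, leaning to the balance's front, -x), its y axis the balance's y. The next keys are 45 mm away, centre to centre, on both sides along y; the shield's front pane is 100 mm behind it.
- key_power (a joint): Orange power key of the balance, first from the left (90 mm to the +y side of the tare key); shape, spring and travel as key_tare. Value: how far it is down, m (0 = up).
- key_menu (a joint): Grey menu key of the balance, second from the left (45 mm to the +y side of the tare key); shape, spring and travel as key_tare. Value: how far it is down, m (0 = up).
- key_print (a joint): Grey print key of the balance, last on the right (45 mm to the -y side of the tare key); shape, spring and travel as key_tare. Value: how far it is down, m (0 = up).
- cup_weighed: Steel permeability test cup standing loose on the weighing pan inside the shield: 82 mm across, 45 mm high, black screw knob on top to 67 mm. Origin: centre of its underside. To be left alone.
- cup_wide: Steel test cup 90 mm across, 40 mm high, black knob to 62 mm, standing on the steel cup tray (300 x 110 x 16 mm) that stands on the other side of the bench from the balance. Origin: centre of its underside. To be left alone.
- cup_tall: Steel test cup 62 mm across, 65 mm high, black knob to 87 mm, on the cup tray. Origin: centre of its underside. To be left alone.
- cup_middle: Steel test cup 78 mm across, 50 mm high, black knob to 72 mm, on the cup tray. Origin: centre of its underside. To be left alone.
- stopwatch: Black round stopwatch, 60 mm across, 18 mm high, lying loose on the bench just left of the balance's console (+y). Origin: centre of its underside. To be left alone.
- calculator: Black desk calculator, 150 x 105 x 21 mm, lying loose at the rear of the bench. Origin: centre of its underside. To be left alone.
- cylinder: Empty graduated cylinder, 34 mm across, 251 mm high, on a blue foot 68 mm across, standing loose at the left of the bench; tips easily. Origin: centre of its underside. To be left alone.
- beaker: Empty clear plastic beaker, 90 mm across, 122 mm high, standing loose at the right of the bench. Origin: centre of its underside. To be left alone.

How it is judged (in metres and radians):
On the way, in this order (a step that is already met when the one before it is completed fails the run):
1. the top door is fully shut (within 3 mm) (value of joint top_door below 0.003 m), for 0.2 s.
2. the tare key is pressed down (at least 2.5 of its 4 mm) (value of joint key_tare above 0.0025 m), for 0.05 s.
At the end, for the whole second after the job is handed in: The top door is shut within 3 mm, all four keys are up again (within 1 mm), the cup on the pan is within 6 mm and every other loose thing within 12 mm of where it started (value of joint top_door below 0.003 m and value of joint each of key_tare, key_power, key_menu, key_print below 0.001 m and distance of cup_weighed from where it was at the start of the episode below 0.006 m and distance of each of cup_wide, cup_tall, cup_middle, stopwatch, calculator, cylinder, beaker from where it was at the start of the episode below 0.012 m); the robot touches nothing.
It fails at once if the tare key pressed (over 1.5 mm) while the top door stands more than 5 mm open (value of joint key_tare above 0.0015 m and value of joint top_door above 0.005 m).
It fails at once if another key of the balance pressed (over 1.5 mm) (value of joint any of key_power, key_menu, key_print above 0.0015 m).
It fails at once if the balance pushed with more than 25 N (contact force between any of the fingers, the arm and balance above 25 N).
It fails at once if the cup on the pan touched with over 0.5 N, or moved more than 6 mm (distance of cup_weighed from where it was at the start of the episode above 0.006 m or contact force between the fingers and cup_weighed above 0.5 N).
It fails at once if another cup, the stopwatch, calculator, cylinder or beaker moved more than 12 mm (distance of any of cup_wide, cup_tall, cup_middle, stopwatch, calculator, cylinder, beaker from where it was at the start of the episode above 0.012 m).
It also fails if it takes over 48 s, if anything falls off the work surface, if the arm or the gripper's body presses on something with over 40 N, if the wrist force passes 120 N, or if a joint passes its speed limit or range.

## Robot

A 6-joint arm with a two-finger parallel gripper is mounted at the origin on the work surface. World frame = base frame: x ahead of the robot, y to its left, z up, the work surface at z = 0. Lengths are in mm, angles in rad, forces in N, time in s.
With the tool pointing down it reaches from about 375 to 900 mm from the base axis. Payload 3.1 kg.
Tool frame: the origin (TCP) lies at the very end of the fingers, on their centre line; the grasp point (between the pads) lies r.pinch_z behind it (r.pinch_z is the distance from the TCP to the grasp point, in mm); z points along the fingers, y is the line along which they close (so a half turn about z gives the same grasp; the last joint's range is limited). The gripper opens to 85 mm and grips with 20 to 120 N. Pads are 22 mm wide; open, the fingers measure 114 mm over their backs; the gripper's body (76 mm by 85 mm) begins 54 mm behind the grasp point. The pads swing forward as they close: fully open they stand 13 mm farther back than shut.
Start: joints at [-1.393, 0.527, 1.433, -0, 1.181, -0.178], TCP at [218.32, -585.605, 231.31] pointing down, gripper open.
Joint ranges: [-3.08, 3.08], [-0.75, 2.2], [0.22, 2.44], [-1.43, 4.57], [0, 2.65], [-2.85, 2.85]. Speed limits (rad/s): [2.79, 2.79, 3.14, 3.14, 3.14, 3.14].

## Interface

Orientations are given as a 3x3 rotation matrix whose columns are the frame's x, y, z axes.
In Python, from station import r gives the robot as it stands.
- The arm moves only by the tool servo_tool, never from a script. Its argument "plan" is a list of rows, each a list of 2 entries, a list of its own where there are three numbers: the shift along the tool's x, y, z in m, then the turn, a rotation vector about the tool's x, y, z in degrees. In form: [[[dx, dy, dz], [ax, ay, az]], ...]. A call has 1 to 20 rows; each row shifts and turns the commanded pose from where the row before left it, along the tool's axes as they then stand; what a row does not reach is not made up. A row lasts 1/8 s, in which the tool goes at most 62.5 mm and 10.7 degrees, less where a joint would pass 70% of its speed; a pose out of reach is approached as far as the arm can. A call with a gripper value outside its range is refused whole. "grip" is the opening, from 0 (shut) to 1 (fully open), set as the call begins (left out, the last holds). The fingers move at their own pace and stop on an object; "squeeze" is the grip in N (left out, the last holds). Time passes only in rows, so rows that do not move let the fingers close. It gives the time, the measured TCP pose, the force, the opening and the grip force at its end, in the units of the state.
- r.observe(): the state, without advancing time (a new reading comes with each control period).
- r.grab_frame(name): name is "side" or "top"; returns (picture, depth): 384x512x3 uint8, red, green, blue; 384x512 float32, mm along the optical axis (not along the pixel's ray), 0 where there is no reading.
- r.camera_info(name): a dict with "camera_matrix" (3x3 intrinsics, pixels), "rvec" (rotation vector, rad) and "tvec" (3), from world to camera coordinates, as OpenCV has them. Camera axes: x right, y down, z forward; pixel columns grow to the right and rows downward; lengths in mm; the calibration is good to about 2 mm. A picture is of the moment at which its call begins. camera_info takes no time and is no camera call.
- r.close_job(): hands the job in; it is judged then, once.
The state is a dict: "t": time; "joint_pos": joint angles; "joint_vel": joint speeds; "effort": joint torques, N m; "position": TCP position; "eef_rot": TCP orientation; "contact_force": force on the tool from outside, world axes, zero at the start; "torque": the same for the moment, N m; "opening": finger opening in mm; "grasp_force": force on a finger pad.
Only numpy, scipy, OpenCV 4.12 (cv2) and the standard library are available. Lean on these libraries where they do the work, as an engineer would, in place of code of your own. Each camera call takes 0.05 s, during which the arm holds its last target. There are 200 camera calls.

## Working session

There is one attempt and no reset: what is moved stays moved. The work goes in short steps, Python scripts to look and compute and a tool call to move; the robot and the scene stay as the last step left them, time stands still between calls to the robot, and variables do not carry over. Pictures are saved under pics/ and viewed, at most 10 in all, crops included, and the job is handed in when it is done.

Besides the shell and the picture viewer there is one more tool, called after "Request:" by a JSON object that holds its "fn" and its "kwargs". servo_tool: Moves the arm, as the interface text tells. Its arguments: {"type":"object","properties":{"plan":{"type":"array","items":{"type":"array"}},"grip":{"type":"number"},"squeeze":{"type":"number"}},"required":["plan"]}

```bash
mkdir -p pics
python3 - <<'E'
from station import r
import cv2,numpy as np
for n in("top","side"):
    p,d=r.grab_frame(n); np.savez(f"pics/{n}0.npz",p=p,d=d); cv2.imwrite(f"pics/{n}0.png",p[:,:,::-1]); print(n,r.camera_info(n))
s=r.observe();print(s["t"],s["eef_rot"],s["opening"],r.pinch_z)
E
```

```text
top {'camera_matrix': array([[493.96445929,   0.        , 252.75384531],
       [  0.        , 493.96445929, 194.35855807],
       [  0.        ,   0.        ,   1.        ]]), 'rvec': array([ 2.16544828, -2.20372857,  0.06644899]), 'tvec': array([  31.81773305,  595.26165203, 1826.2949513 ])}
side {'camera_matrix': array([[442.24423646,   0.        , 265.36753864],
       [  0.        , 442.24423646, 189.72275118],
       [  0.        ,   0.        ,   1.        ]]), 'rvec': array([ 2.25092876, -0.29628855,  0.16770195]), 'tvec': array([-571.80450482,  227.76936812, 1574.47711684])}
0.1 [[ 9.37009200e-01  3.49304510e-01 -3.43170942e-04]
 [ 3.49304486e-01 -9.37007203e-01  1.96903514e-03]
 [ 3.66239208e-04 -1.96487519e-03 -9.99998003e-01]] 85.36533947986327 18.700000000000003
```

View pics/top0.png

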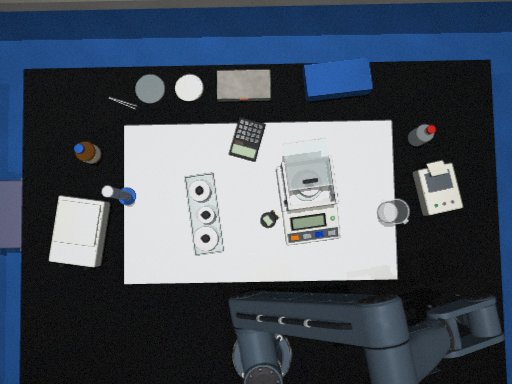

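View pics/side0.png

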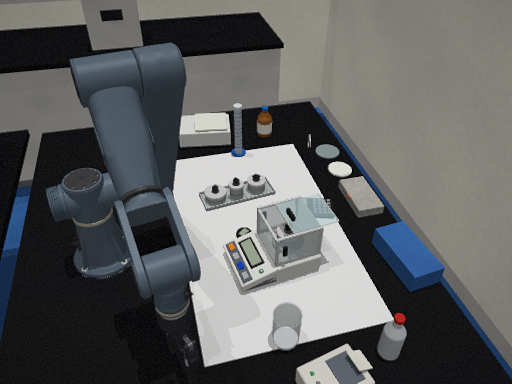

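The top view shows the balance with its keys at about (295–333, 236). The blue key is at (320, 234) and the handle is at (310, 181), so the door is partly open. In the side view the keys are at about (235–242, 246–278) and the handle at (291, 214).

```bash
cat > h.py <<'E'
import cv2,numpy as np
from station import r
def cam(n):
    c=r.camera_info(n);return c["camera_matrix"],cv2.Rodrigues(c["rvec"])[0],np.array(c["tvec"]).ravel()
def onplane(n,uv,z):
    K,R,t=cam(n);d=R.T@np.linalg.inv(K)@[uv[0],uv[1],1];o=-R.T@t;return o+d*(z-o[2])/d[2]
def proj(n,P):
    K,R,t=cam(n);q=(np.atleast_2d(P)@R.T+t)@K.T;return q[:,:2]/q[:,2:]
E
python3 - <<'E'
from h import *
out=[]
for n,(x0,y0,x1,y1),hb in (("top",(270,225,350,250),(295,172,325,190)),("side",(215,230,270,300),(280,200,302,226))):
    p=np.load(f"pics/{n}0.npz")["p"];d=np.load(f"pics/{n}0.npz")["d"]
    hsv=cv2.cvtColor(p,cv2.COLOR_RGB2HSV)
    for nm,lo,hi in(("blue",(100,120,60),(125,255,255)),("orange",(3,130,120),(20,255,255))):
        m=np.zeros(p.shape[:2],np.uint8);m[y0:y1,x0:x1]=cv2.inRange(hsv,lo,hi)[y0:y1,x0:x1]
        v,u=np.nonzero(m);print(n,nm,len(u),u.mean(),v.mean(),onplane(n,(u.mean(),v.mean()),58 if n=="top" else 57).round(1))
    m=np.zeros(p.shape[:2],np.uint8);a,b,c,e=hb;m[b:e,a:c]=(p.max(2)<70)[b:e,a:c]
    k,l,s,ce=cv2.connectedComponentsWithStats(m)
    for i in range(1,k):
        if s[i,4]>5: print(n,"dark",s[i],ce[i],onplane(n,ce[i],200).round(1))
    box=(265,125,350,250) if n=="top" else (215,185,345,295)
    a,b,c,e=box;cr=p[b:e,a:c,::-1];f=min(800/cr.shape[1],600/cr.shape[0])
    out.append(cv2.resize(cr,None,fx=f*.95,fy=f*.95,interpolation=cv2.INTER_CUBIC));cv2.imwrite(f"pics/{n}crop.png",out[-1]);print(f*.95)
E
```

```text
top blue 46 319.04347826086956 233.84782608695653 [ 445.  -217.4   58. ]
top orange 42 294.4761904761905 237.26190476190476 [ 434.1 -127.8   58. ]
top dark [303 179  15   4  46] [310.06521739 180.56521739] [ 626.9 -173.8  200. ]
4.56
side blue 45 240.0 265.0 [ 443.6 -219.3   57. ]
side orange 37 231.0810810810811 246.32432432432432 [ 432.6 -129.4   57. ]
side dark [286 208   9  13  57] [290.29824561 214.24561404] [ 627.7 -168.9  200. ]
5.181818181818181
```

View pics/topcrop.png

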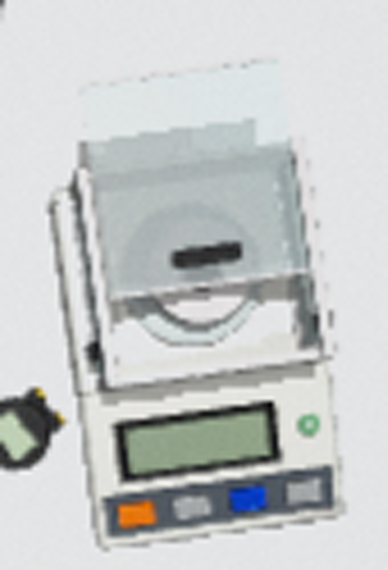

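View pics/sidecrop.png

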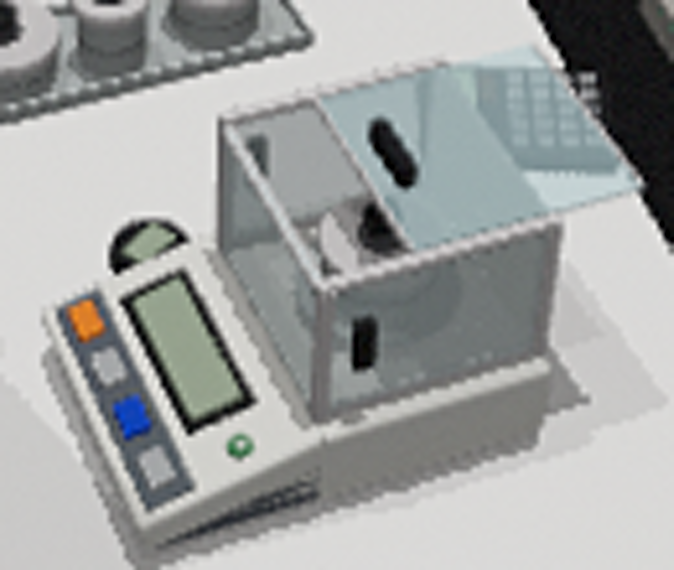

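Request:
{"fn": "servo_tool", "kwargs": {"plan": [[[0,0,-0.02],[0,0,6.75]],[[0,0,-0.02],[0,0,6.75]],[[0.0327,-0.0241,0],[0,0,0]],[[0.0327,-0.0241,0],[0,0,0]],[[0.0327,-0.0241,0],[0,0,0]],[[0.0327,-0.0241,0],[0,0,0]],[[0.0327,-0.0241,0],[0,0,0]],[[0.0327,-0.0241,0],[0,0,0]],[[0.0327,-0.0241,0],[0,0,0]],[[0.0327,-0.0241,0],[0,0,0]],[[0.0327,-0.0241,0],[0,0,0]],[[0.0327,-0.0241,0],[0,0,0]],[[0.0327,-0.0241,0],[0,0,0]],[[0.0327,-0.0241,0],[0,0,0]],[[0.0327,-0.0241,0],[0,0,0]],[[0.0327,-0.0241,0],[0,0,0]],[[0.0327,-0.0241,0],[0,0,0]],[[0,0,0],[0,0,0]],[[0,0,0],[0,0,0]]], "grip": 0}}

```text
t: 2.48
position: [660.9, -167.5, 270.6]
eef_rot: [[0.993, 0.121, -0.002], [0.121, -0.993, 0.0], [-0.002, -0.0, -1.0]]
contact_force: [-0.5, -0.0, 0.1]
opening: 0.0
grasp_force: 0.0
```

Run:
```python
from h import *
s=r.observe();print(s["t"],s["position"],s["eef_rot"],s["opening"],s["contact_force"])
# triangulate handle/keys
K,R,t=cam("top");P1=K@np.c_[R,t];K,R,t=cam("side");P2=K@np.c_[R,t]
for a,b in(((310.07,180.57),(290.3,214.25)),((319.04,233.85),(240,265)),((294.48,237.26),(231.08,246.32))):
    X=cv2.triangulatePoints(P1,P2,np.array(a),np.array(b)).ravel();print((X[:3]/X[3]).round(1))
p,d=r.grab_frame("side");cr=p[100:300,160:360,::-1];cv2.imwrite("pics/s1.png",cv2.resize(cr,(600,600),interpolation=cv2.INTER_CUBIC))
```

```text
2.475 [ 660.88756358 -167.46584015  270.60455639] [[ 9.92619393e-01  1.21258234e-01 -1.78367604e-03]
 [ 1.21258571e-01 -9.92620951e-01  8.15355127e-05]
 [-1.76062736e-03 -2.97219740e-04 -9.99998406e-01]] 0.03593634811473715 [-0.48093466 -0.04198703  0.14953027]
[ 626.3 -173.3  204.3]
[ 267.7 -182.2 1084.7]
[ 433.6 -128.    55.3]
```

View pics/s1.png

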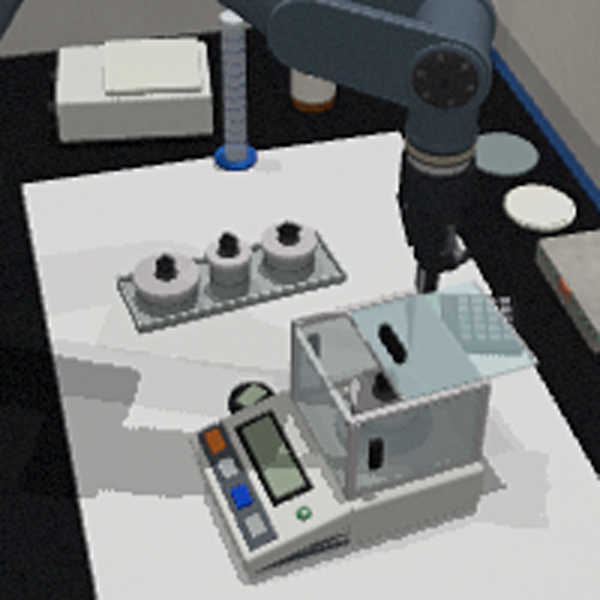

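The closed gripper hangs behind the handle: fingertips at crop (428, 280), handle at (392, 343). I'll lower it and start pushing the door.

Request:
{"fn": "servo_tool", "kwargs": {"plan": [[[0,0,0.02],[0,0,0]],[[0,0,0.02],[0,0,0]],[[0,0,0.014],[0,0,0]],[[0,0,0.008],[0,0,0]],[[0,0,0.005],[0,0,0]],[[0,0,0],[0,0,0]],[[-0.006,0,0],[0,0,0]],[[-0.006,0,0],[0,0,0]],[[-0.006,0,0],[0,0,0]],[[-0.006,0,0],[0,0,0]],[[-0.006,0,0],[0,0,0]],[[-0.006,0,0],[0,0,0]],[[-0.006,0,0],[0,0,0]],[[-0.006,0,0],[0,0,0]],[[0,0,0],[0,0,0]]]}}

```text
t: 4.4
position: [612.9, -173.4, 204.2]
eef_rot: [[0.993, 0.121, -0.002], [0.121, -0.993, -0.0], [-0.002, -0.0, -1.0]]
contact_force: [0.2, 0.8, -0.1]
opening: -0.3
grasp_force: 0.0
```

```bash
cat > door.py <<'E'
from h import *
import sys
p,d=r.grab_frame("side");s=r.observe();print(s["t"],s["position"],s["contact_force"])
cr=p[195:285,220:340,::-1];cv2.imwrite(f"pics/{sys.argv[1]}.png",cv2.resize(cr,(720,540),interpolation=cv2.INTER_CUBIC))
E
python3 door.py s2
```

```text
4.45 [ 613.12838819 -173.41857524  204.06620742] [ 0.09606359 -0.1438307   0.55415634]
```

View pics/s2.png

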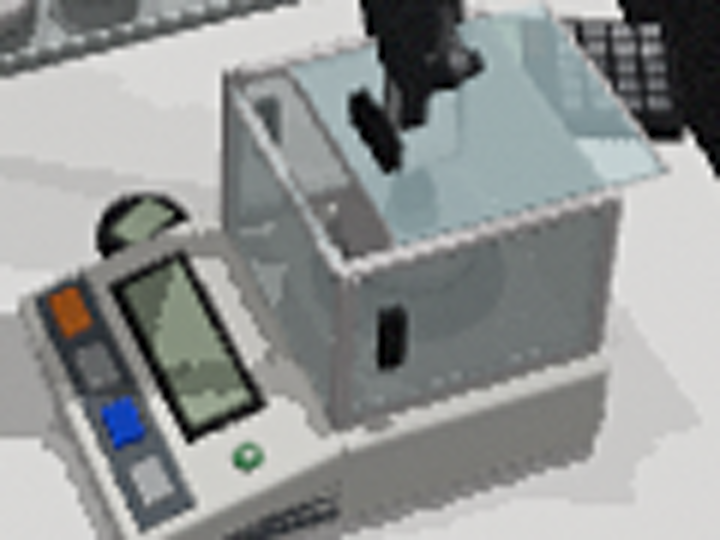

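The fingers are against the back of the handle (375, 130 in the crop), and the door has moved forward about 30 mm. I'll keep pushing and slow down near the stop.

Request:
{"fn": "servo_tool", "kwargs": {"plan": [[[-0.005,0,0],[0,0,0]],[[-0.005,0,0],[0,0,0]],[[-0.005,0,0],[0,0,0]],[[-0.005,0,0],[0,0,0]],[[-0.004,0,0],[0,0,0]],[[-0.002,0,0],[0,0,0]],[[-0.001,0,0],[0,0,0]],[[0,0,0],[0,0,0]]]}}

```text
t: 5.45
position: [586.9, -176.5, 204.3]
eef_rot: [[0.993, 0.121, -0.0], [0.121, -0.993, 0.0], [-0.0, -0.0, -1.0]]
contact_force: [-0.2, 0.2, -0.5]
opening: 0.3
grasp_force: 0.2
```

Request:
{"fn": "servo_tool", "kwargs": {"plan": [[[-0.001,0,0],[0,0,0]],[[-0.001,0,0],[0,0,0]],[[-0.001,0,0],[0,0,0]],[[0,0,0],[0,0,0]]]}}

```text
t: 5.95
position: [584.0, -176.9, 204.3]
eef_rot: [[0.993, 0.121, -0.0], [0.121, -0.993, 0.0], [-0.0, -0.0, -1.0]]
contact_force: [1.6, -0.0, -0.3]
opening: 0.4
grasp_force: 0.4
```

```bash
python3 door.py s3
```

```text
6.0 [ 583.96751134 -176.89875329  204.35040146] [ 0.49726665  0.34350606 -0.50944967]
```

View pics/s3.png

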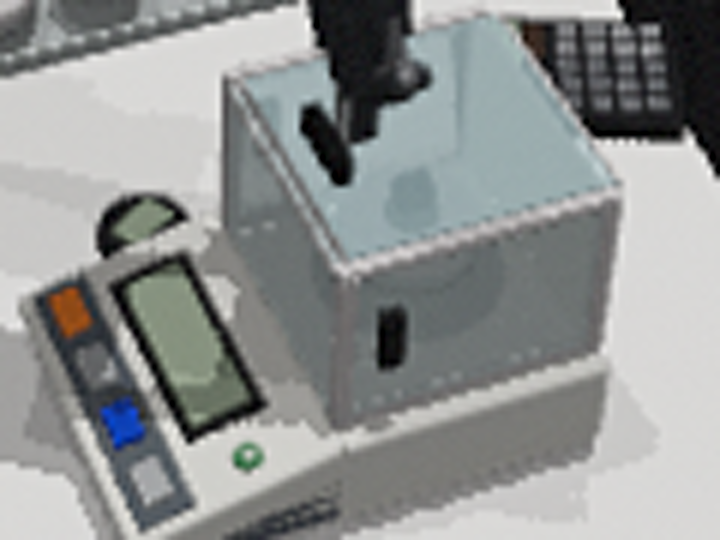

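The door is almost shut and the open gap has gone, but there's no stop force yet. I'll creep forward until it shows.

Request:
{"fn": "servo_tool", "kwargs": {"plan": [[[-0.001,0,0],[0,0,0]],[[-0.001,0,0],[0,0,0]],[[0,0,0],[0,0,0]],[[0,0,0],[0,0,0]]]}}

```text
t: 6.5
position: [582.0, -177.1, 204.3]
eef_rot: [[0.993, 0.121, -0.0], [0.121, -0.993, 0.0], [-0.0, -0.0, -1.0]]
contact_force: [1.3, 0.7, 0.1]
opening: 0.3
grasp_force: 0.3
```

Request:
{"fn": "servo_tool", "kwargs": {"plan": [[[-0.001,0,0],[0,0,0]],[[-0.001,0,0],[0,0,0]],[[0,0,0],[0,0,0]],[[0,0,0],[0,0,0]]]}}

```text
t: 7.0
position: [580.0, -177.4, 204.3]
eef_rot: [[0.993, 0.121, -0.0], [0.121, -0.993, 0.0], [-0.0, -0.0, -1.0]]
contact_force: [0.9, 0.8, 1.5]
opening: 0.0
grasp_force: 0.3
```

Request:
{"fn": "servo_tool", "kwargs": {"plan": [[[-0.001,0,0],[0,0,0]],[[-0.0005,0,0],[0,0,0]],[[0,0,0],[0,0,0]]]}}

```text
t: 7.38
position: [578.6, -177.5, 204.3]
eef_rot: [[0.993, 0.121, -0.0], [0.121, -0.993, 0.0], [-0.0, -0.0, -1.0]]
contact_force: [0.8, 0.4, 0.2]
opening: 0.4
grasp_force: 0.5
```

Request:
{"fn": "servo_tool", "kwargs": {"plan": [[[-0.001,0,0],[0,0,0]],[[0,0,0],[0,0,0]],[[0,0,0],[0,0,0]]]}}

```text
t: 7.75
position: [578.1, -177.6, 204.4]
eef_rot: [[0.993, 0.121, 0.001], [0.121, -0.993, 0.0], [0.001, 0.0, -1.0]]
contact_force: [3.6, 2.5, -0.4]
opening: -0.1
grasp_force: 1.6
```

Request:
{"fn": "servo_tool", "kwargs": {"plan": [[[-0.0005,0,0],[0,0,0]],[[0,0,0],[0,0,0]],[[0,0,0],[0,0,0]]]}}

```text
t: 8.12
position: [578.1, -177.6, 204.4]
eef_rot: [[0.993, 0.121, 0.002], [0.121, -0.993, 0.0], [0.002, 0.0, -1.0]]
contact_force: [4.5, 1.7, -0.9]
opening: 0.0
grasp_force: 2.5
```

The door is against its stop: pushing further no longer moves it and the force rises. Next I back off, lift, move over the key and tilt.

Request:
{"fn": "servo_tool", "kwargs": {"plan": [[[0.006,0,0],[0,0,0]],[[0.006,0,0],[0,0,0]],[[0,0,-0.03],[0,0,0]],[[0,0,-0.03],[0,0,0]],[[-0.0203,0.003,0],[0,0,0]],[[-0.0203,0.003,0],[0,0,0]],[[-0.0203,0.003,0],[0,0,0]],[[-0.0203,0.003,0],[0,0,0]],[[-0.0203,0.003,0],[0,0,0]],[[-0.0203,0.003,0],[0,0,0]],[[-0.0203,0.003,0],[0,0,0]],[[-0.0203,0.003,0],[0,0,0]],[[0,0,0],[0,7.02,0]],[[0,0,0],[0,7.02,0]],[[0,0,0],[0,0,0]],[[0,0,0],[0,0,0]]]}}

```text
t: 10.12
position: [430.9, -220.4, 264.7]
eef_rot: [[0.963, 0.12, 0.24], [0.117, -0.993, 0.028], [0.242, 0.001, -0.97]]
contact_force: [-0.3, -0.2, 0.7]
opening: -0.4
grasp_force: 0.0
```

```bash
cat > key.py <<'E'
from h import *
s=r.observe();P=np.array(s["position"]);R=np.array(s["eef_rot"])
K,R1,t=cam("top");P1=K@np.c_[R1,t];K,R2,t=cam("side");P2=K@np.c_[R2,t]
X=cv2.triangulatePoints(P1,P2,np.array([319.04,233.85]),np.array([240.,265.])).ravel();print("tri",X[:3]/X[3])
k=np.array([444.3,-218.4,58])
print(s["t"],P,R.round(3).tolist(),s["contact_force"],"tool-frame to key mm",(R.T@(k-P)).round(1))
E
python3 key.py
python3 - <<'E'
from h import *
# shut check: handle in top image
p,d=r.grab_frame("top");cv2.imwrite("pics/t4.png",cv2.resize(p[125:250,265:350,::-1],None,fx=4.5,fy=4.5,interpolation=cv2.INTER_CUBIC))
E
```

```text
tri [ 444.48737546 -217.72363021   54.99763981]
10.125 [ 430.91391436 -220.43526179  264.69749335] [[0.963, 0.12, 0.24], [0.117, -0.993, 0.028], [0.242, 0.001, -0.97]] [-0.3382549  -0.21734316  0.66650252] tool-frame to key mm [-36.9  -0.6 203.8]
```

View pics/t4.png

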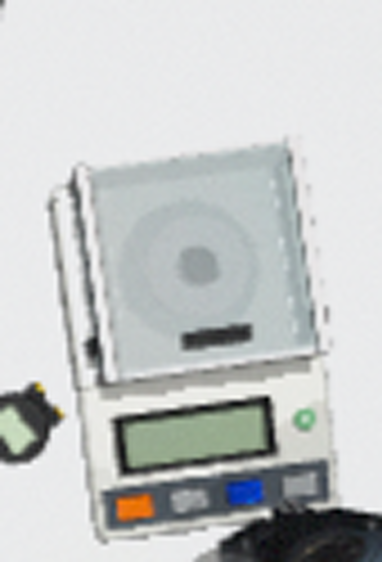

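The door is fully shut: its handle (217, 337) sits at the front edge of the glass and the blue key (243, 493) is in view. I'll descend to about 14 mm above the key.

Request:
{"fn": "servo_tool", "kwargs": {"plan": [[[-0.0123,0,0.03],[0,0,0]],[[-0.0123,0,0.03],[0,0,0]],[[-0.0123,-0.0006,0.03],[0,0,0]],[[0,0,0.03],[0,0,0]],[[0,0,0.03],[0,0,0]],[[0,0,0.02],[0,0,0]],[[0,0,0.012],[0,0,0]],[[0,0,0.008],[0,0,0]],[[0,0,0],[0,0,0]],[[0,0,0],[0,0,0]]]}}

```text
t: 11.42
position: [441.1, -218.1, 71.6]
eef_rot: [[0.963, 0.121, 0.242], [0.118, -0.993, 0.029], [0.243, 0.001, -0.97]]
contact_force: [0.6, -0.4, -1.6]
opening: 0.1
grasp_force: 0.0
```

```bash
python3 key.py; python3 door.py s5
```

```text
tri [ 444.48737546 -217.72363021   54.99763981]
11.425 [ 441.13212998 -218.12747365   71.56878539] [[0.963, 0.121, 0.242], [0.118, -0.993, 0.029], [0.243, 0.001, -0.97]] [ 0.5634068  -0.42852852 -1.60387604] tool-frame to key mm [-0.3  0.6 13.9]
11.475 [ 441.09659414 -218.16371328   71.67097944] [-0.30404674 -0.2340509  -0.63270693]
```

View pics/s5.png

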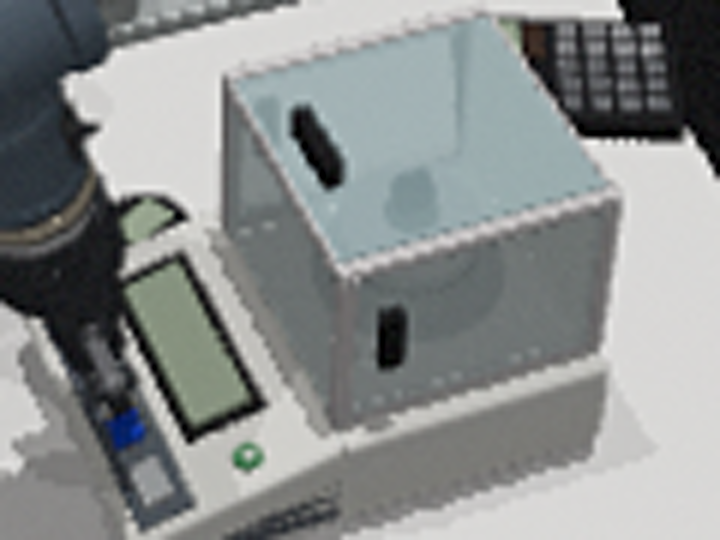

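The fingertips are just above the blue key (125, 425 in the crop). I'll press in small steps.

Request:
{"fn": "servo_tool", "kwargs": {"plan": [[[0,0,0.005],[0,0,0]],[[0,0,0.004],[0,0,0]],[[0,0,0.002],[0,0,0]],[[0,0,0.001],[0,0,0]],[[0,0,0.001],[0,0,0]],[[0,0,0],[0,0,0]]]}}

```text
t: 12.22
position: [444.0, -217.5, 58.4]
eef_rot: [[0.963, 0.121, 0.241], [0.117, -0.993, 0.029], [0.243, -0.0, -0.97]]
contact_force: [0.2, 0.4, 0.6]
opening: -0.1
grasp_force: 0.8
```

Request:
{"fn": "servo_tool", "kwargs": {"plan": [[[0,0,0.001],[0,0,0]],[[0,0,0.001],[0,0,0]],[[0,0,0],[0,0,0]],[[0,0,0],[0,0,0]]]}}

```text
t: 12.72
position: [444.4, -217.4, 56.5]
eef_rot: [[0.963, 0.121, 0.241], [0.117, -0.993, 0.029], [0.243, -0.0, -0.97]]
contact_force: [-1.4, 0.0, 2.0]
opening: 0.2
grasp_force: 1.4
```

Request:
{"fn": "servo_tool", "kwargs": {"plan": [[[0,0,0.001],[0,0,0]],[[0,0,0.0005],[0,0,0]],[[0,0,0],[0,0,0]],[[0,0,0],[0,0,0]]]}}

```text
t: 13.22
position: [444.8, -217.4, 55.0]
eef_rot: [[0.963, 0.121, 0.241], [0.117, -0.993, 0.029], [0.243, -0.0, -0.97]]
contact_force: [-2.0, 0.1, 3.1]
opening: -0.3
grasp_force: 2.0
```

Request:
{"fn": "servo_tool", "kwargs": {"plan": [[[0,0,0.001],[0,0,0]],[[0,0,0],[0,0,0]],[[0,0,0],[0,0,0]]]}}

```text
t: 13.6
position: [444.9, -217.4, 54.8]
eef_rot: [[0.963, 0.121, 0.241], [0.117, -0.993, 0.029], [0.243, 0.001, -0.97]]
contact_force: [-5.1, 0.4, 11.7]
opening: -0.1
grasp_force: 6.2
```

Request:
{"fn": "servo_tool", "kwargs": {"plan": [[[0,0,0.0007],[0,0,0]],[[0,0,0],[0,0,0]],[[0,0,0],[0,0,0]]]}}

```text
t: 13.98
position: [444.9, -217.4, 54.6]
eef_rot: [[0.963, 0.121, 0.242], [0.117, -0.993, 0.029], [0.243, 0.001, -0.97]]
contact_force: [-6.0, 0.2, 17.1]
opening: -0.3
grasp_force: 9.4
```

The key is bottomed out: about 4 mm of travel, then a hard stop at 18 N. Now I retreat along the normal.

Request:
{"fn": "servo_tool", "kwargs": {"plan": [[[0,0,-0.003],[0,0,0]],[[0,0,-0.004],[0,0,0]],[[0,0,-0.01],[0,0,0]],[[0,0,-0.03],[0,0,0]],[[0,0,-0.03],[0,0,0]],[[0,0,-0.03],[0,0,0]],[[0,0,-0.03],[0,0,0]],[[0,0,0],[0,0,0]],[[0,0,0],[0,0,0]],[[0,0,0],[0,0,0]]]}}

```text
t: 15.22
position: [412.0, -220.9, 185.3]
eef_rot: [[0.963, 0.121, 0.239], [0.117, -0.993, 0.031], [0.241, -0.002, -0.97]]
contact_force: [0.7, -0.0, 0.8]
opening: 0.1
grasp_force: 0.0
```

```bash
python3 door.py s6
```

```text
15.275 [ 412.00193475 -220.89035097  185.28852208] [0.7662093  0.38147628 0.97446083]
```

View pics/s6.png

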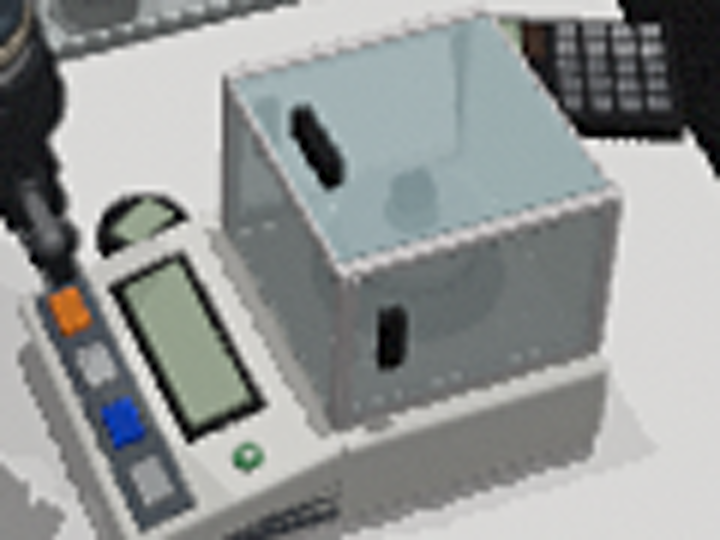

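The door is shut, all four keys are up, and the gripper is clear of everything.

```bash
python3 -c "
from station import r
print(r.close_job())"
```

```text
the job is handed in; nothing more can be done
None
```

The top door is slid shut against its stop, the tare key was pressed to its end and came back up, and the job is handed in; no verdict was returned.

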